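# Uncover the inspection stage and hold its carriage in the ball notch

## Task

Lift the loose dust cover off the small inspection stage by its knob and set it down gently, upright, on the free bench off the stage. Then grip the carriage's upright handle and slide the carriage along its rail until its spring ball clicks into the notch of the brass index block; finish there, still gripping the handle with the carriage held still in the notch. Leave the other loose things on the bench where they are.

Things in the scene. Friction and masses are not known exactly. Their poses are not given: they have to be found in the camera images.
- stage: Fixed stage: dark steel plate 112 mm (its x) by 196 mm (its y) on four legs (bench cables run under it), top 44 mm above the bench, with a 3 mm lip near its edge and a rail along its middle, parallel to y. Origin at bench level under its centre. The bench in front of it, x 0.37 to 0.47, y 0.03 to 0.24 in the robot's frame, is clear and large enough for the cover.
- cover: Loose grey dust cover, 0.15 to 0.31 kg: a box open below, 92 mm (its x) by 176 mm (its y) by 66 mm high, walls and roof 4 mm, with a black knob on the roof. Origin at the centre of its lower edge plane. It starts on the stage plate (origin 44 mm above the bench), its axes along the stage's, inside the lip with 3 mm of play.
- knob (a point): Middle of the cover's upright cylindrical black knob, 88 mm above the cover's lower edge. The grip part is 22 mm in diameter and 28 mm high; it starts 6 mm above the cover's roof and ends 100 mm above the lower edge.
- handle (a point): Middle of the carriage's black upright handle, 86 mm above the bench, axes as the stage's. A rounded block 20 mm (stage x, across the rail) by 16 mm (stage y, along it), from 62 to 102 mm above the bench. All else of stage and carriage lies below 63 mm, so fingertips may come down to 65 mm. Hidden under the cover, out of reach, until that is off.
- carriage (a joint): Carriage position on the rail in m: 0 at the stage's -y end, 0.110 at its +y end. Starts at 0 to 0.02; slide it toward +y. About 1 N friction; climbing a ridge takes about 5 N (from 13 mm to 7 mm short of the notch centre), past its top the ball draws the carriage on with up to about 5 N, and in the notch this pull falls to nothing.
- index_block: Brass index block, 16 mm (x) by 30 mm (y), on the stage plate on its -x side (30 mm from the rail's middle line), set anywhere from level with the stage's centre to 45 mm toward +y of it; axes as the stage's, origin at the centre of its underside, 44 mm above the bench. Two 3 mm high cross ridges, 14 mm apart, stand on it 7 mm either side of its centre, the notch between them.
- notch (a point): Centre of the notch, between the ridges, 47 mm above the bench, axes as the stage's. The ball sits under the carriage's brass housing, which is exactly level (along y) with the handle's middle: the carriage is seated when the handle's y in this frame is 0; the handle's x in this frame is then 30 mm.
- tinner_tin: Bystander, not to be disturbed: small round green tin, 50 mm across, 16 mm high, beside the stage's +y end. Origin at the centre of its underside.
- eraser_mint: Bystander, not to be disturbed: mint eraser 20x56x12 mm, beside the stage's -y end. Origin at the centre of its underside.
- braid_reel: Bystander, not to be disturbed: small flat reel 54x50x10 mm, beyond the stage on the left. Origin at the centre of its underside.
- tape_electrical: Bystander, not to be disturbed: roll of black tape, 55 mm across, 19 mm high, behind the stage on the right. Origin at the centre of its underside.
- flux_bottle: Bystander, not to be disturbed: slim white bottle 30 mm across, 112 mm high, standing behind the stage. Origin at the centre of its underside.
- cutters_red: Bystander, not to be disturbed: red-handled side cutters 48x114x13 mm, near the front edge on the left. Origin at the centre of its underside.

How it is judged:
By the outcome, as a careful person would: the job done as asked, in the order asked, and still so for the second after the job is handed in, while the arm keeps its last pose, push and grip.
It also fails if it takes over 54 s, if anything falls off the work surface, if the arm or the gripper's body presses on something with over 40 N, if the wrist force passes 120 N, or if a joint passes its speed limit or range.

## Robot

A 6-joint arm with a two-finger parallel gripper is mounted at the origin on a cart in front of the work surface, level with it; the furniture and walls round the work are solid. World frame = base frame: x ahead of the robot, y to its left, z up, the work surface at z = 0. Lengths are in m, angles in rad, forces in N, time in s.
With the tool pointing down it reaches from about 0.35 to 0.85 m from the base axis. Payload 8.1 kg.
Tool frame: the origin (TCP) lies midway between the tips of the shut fingers; the grasp point (between the pads) lies robot.grip_depth behind it (robot.grip_depth is the distance from the TCP to the grasp point, in m); z points along the fingers, y is the line along which they close (so a half turn about z gives the same grasp; the last joint's range is limited). The gripper opens to 93 mm and grips with 3 to 60 N. Pads are 15 mm wide; open, the fingers measure 128 mm over their backs; the gripper's body (75 mm by 188 mm) begins 65 mm behind the grasp point.
Start: joints at [1.141, 0.13, 1.488, -0, 1.523, -0.085], TCP at [0.203, 0.565, 0.219] pointing down, gripper open.
Joint ranges: [-2.96, 2.96], [-0.89, 2.26], [0.02, 2.5], [-1.34, 4.48], [0, 2.73], [-2.66, 2.66]. Speed limits (rad/s): [2.39, 2.39, 2.79, 3.14, 3.14, 3.14].

## Interface

Orientations are given as a rotation vector (axis times angle).
In Python, from plant import robot gives the robot as it stands.
- The arm moves only by the tool carry_out, never from a script. Its argument "rows" is a list of rows, each a list of 6 numbers: the shift along the tool's x, y, z in m, then the turn, a rotation vector about the tool's x, y, z in degrees. A call has 1 to 12 rows; each row is the pose to reach, as a shift and turn from the pose commanded when the call began, along the tool's axes at that moment; what a row does not reach only later rows make up. A row lasts 1/8 s, in which the tool goes at most 62.5 mm and 10.7 degrees, less where a joint would pass 70% of its speed; a pose out of reach is approached as far as the arm can. A call with a gripper value outside its range is refused whole. "jaw" is the closure in counts, from 0 (fully open) to 255 (shut), set as the call begins (left out, the last holds). The fingers move at their own pace and stop on an object; "force" is the grip in N (left out, the last holds). Time passes only in rows, so rows that repeat a pose let the fingers close. It gives the time, the measured TCP pose, the force, the opening and the grip force at its end, in the units of the state.
- robot.read_state(): the state, without advancing time (a new reading comes with each control period).
- robot.read_camera(name): name is "side" or "top"; returns the picture (480x640x3 uint8, red, green, blue); there is no depth.
- robot.camera_model(name): a dict with "fx", "fy", "cx", "cy" (pixels), "R" (3x3) and "t" (3): a world point X has camera coordinates R X + t. Camera axes: x right, y down, z forward; pixel columns grow to the right and rows downward; lengths in m; the calibration is good to about 2 mm. A picture is of the moment at which its call begins. camera_model takes no time and is no camera call.
- robot.close_job(): hands the job in; it is judged then, once.
Trained networks look in the newest picture that a camera, given by its name, has taken for a name from the list of things; names that differ only in an ending like _2 or _b are one class to them, and where a whole thing is asked for, a point or a joint stands for the part that bears it (a point fixed in the world has none). Each returns a list of dicts, best first, with "conf" (0 to 1); they miss things now and then, are a little off and sometimes report something else, mostly with a low value. They report only what shows in the picture. A call takes as long as a camera call.
- robot.outline_of(camera, target): "pixels" (480x640 bool, what is visible of it) and "pixel" ([column, row] in pixels, amid what is visible of it).
The state is a dict: "t": time; "q": joint angles; "dq": joint speeds; "joint_torque": joint torques, N m; "tool_pos": TCP position; "orientation": TCP orientation; "force": force on the tool from outside, world axes, zero at the start; "wrist_torque": the same for the moment, N m; "opening": finger opening in m; "gripper_force": force on a finger pad.
Only numpy, scipy, OpenCV 4.12 (cv2) and the standard library are available. Lean on these libraries where they do the work, as an engineer would, in place of code of your own. Each camera call takes 0.05 s, during which the arm holds its last target. There are 200 camera calls.

## Working session

There is one attempt and no reset: what is moved stays moved. The work goes in short steps, Python scripts to look and compute and a tool call to move; the robot and the scene stay as the last step left them, time stands still between calls to the robot, and variables do not carry over. Pictures are saved under pics/ and viewed, at most 10 in all, crops included, and the job is handed in when it is done.

Besides the shell and the picture viewer there is one more tool, called after "Call:" as name([rows], argument=value, ...), one row to a line, values as JSON. carry_out: Moves the arm, as the interface text tells. Its arguments: {"type":"object","properties":{"rows":{"type":"array"},"jaw":{"type":"number"},"force":{"type":"number"}},"required":["rows"]}

```bash
mkdir -p pics; ls; cat > h.py <<'E'
import numpy as np, cv2
from plant import robot
from scipy.spatial.transform import Rotation as Ro
def ray(cam,px,z):
    m=robot.camera_model(cam); R=np.array(m['R']);t=np.array(m['t'])
    d=R.T@np.array([(px[0]-m['cx'])/m['fx'],(px[1]-m['cy'])/m['fy'],1]); c=-R.T@t
    return c+d*(z-c[2])/d[2]
def proj(cam,X):
    m=robot.camera_model(cam); p=np.array(m['R'])@np.array(X)+np.array(m['t'])
    return np.array([m['fx']*p[0]/p[2]+m['cx'],m['fy']*p[1]/p[2]+m['cy']])
def snap(cam,fn):
    im=robot.read_camera(cam); cv2.imwrite('pics/'+fn,im[:,:,::-1]); return im
E
python3 - <<'E'
from h import *
s=robot.read_state(); print(s, robot.grip_depth)
for c in('top','side'):
    m=robot.camera_model(c); print(c,-np.array(m['R']).T@np.array(m['t']),m['fx'],np.round(m['R'],2).tolist())
    snap(c,c+'0.png')
    for n in('knob','cover','stage'):
        for o in robot.outline_of(c,n)[:2]:
            ys,xs=np.where(o['pixels']); r=cv2.minAreaRect(np.c_[xs,ys].astype(np.float32))
            print(c,n,o['conf'],o['pixel'],len(xs),np.round(cv2.boxPoints(r)).tolist())
            if n=='knob' : print(ray(c,o['pixel'],.132), xs.min(),xs.max(),ys.min(),ys.max())
E
```

```text
pics
{'t': 0.0, 'q': array([ 1.14061222e+00,  1.31182925e-01,  1.48923215e+00, -1.28605570e-06,
        1.52301462e+00, -8.53707692e-02]), 'dq': array([ 4.35299027e-05,  6.19878891e-04,  1.47031422e-03, -5.71868653e-04,
       -7.89270445e-04,  6.58892923e-04]), 'joint_torque': array([ 3.26955806e-04, -5.59862709e+01, -4.91740143e+01,  7.66271283e-02,
        3.61468841e-02, -2.22912581e-04]), 'tool_pos': array([0.20254181, 0.5641871 , 0.21760034]), 'orientation': array([-5.38871815e-01, -3.09455639e+00,  2.79036789e-03]), 'force': array([ 0.48286323, -0.41578325,  0.16565649]), 'wrist_torque': array([-0.06141467, -0.04449647, -0.01168972]), 'gripper_force': 0.0, 'opening': 0.093206658104217} 0.0188
top [0.35483802 0.18995162 1.32758219] 555.8480559537537 [[-0.0, -1.0, 0.01], [-0.99, 0.0, -0.14], [0.14, -0.01, -0.99]]
top knob 0.94 [346.1, 227.1] 3430 [[305.0, 214.0], [383.0, 198.0], [392.0, 242.0], [314.0, 258.0]]
[0.56842323 0.1286396  0.132     ] 307 390 199 256
top cover 0.69 [348.0, 228.4] 3573 [[304.0, 214.0], [382.0, 197.0], [392.0, 242.0], [313.0, 259.0]]
top stage 0.8 [331.2, 254.2] 580 [[291.0, 257.0], [302.0, 217.0], [392.0, 242.0], [381.0, 282.0]]
top stage 0.41 [272.5, 334.9] 438 [[249.0, 342.0], [289.0, 316.0], [300.0, 333.0], [260.0, 359.0]]
side [0.47759298 0.81987777 0.68495681] 469.89832515776794 [[-1.0, -0.05, -0.01], [-0.03, 0.68, -0.74], [0.05, -0.74, -0.68]]
side knob 0.93 [295.9, 235.0] 3964 [[265.0, 195.0], [315.0, 190.0], [325.0, 272.0], [275.0, 278.0]]
[0.55923539 0.19010791 0.132     ] 267 323 191 276
side cover 0.94 [295.1, 236.0] 3960 [[266.0, 195.0], [316.0, 190.0], [325.0, 272.0], [274.0, 278.0]]
side stage 0.91 [275.9, 281.4] 792 [[263.0, 218.0], [321.0, 212.0], [329.0, 290.0], [271.0, 296.0]]
```

View pics/top0.png

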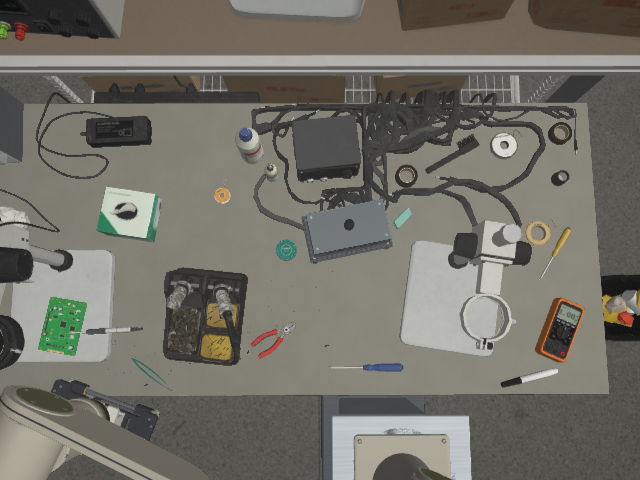

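View pics/side0.png

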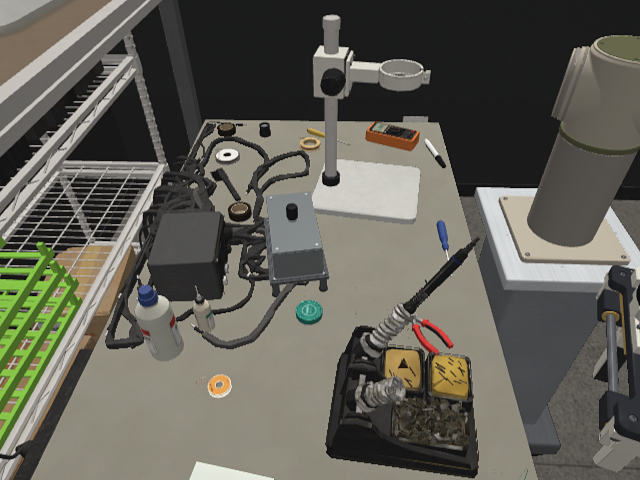

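```bash
cat >> h.py <<'E'
def tri(pt,ps):
    A=[];b=[]
    for cam,px in(('top',pt),('side',ps)):
        m=robot.camera_model(cam);R=np.array(m['R']);t=np.array(m['t']);c=-R.T@t
        d=R.T@np.array([(px[0]-m['cx'])/m['fx'],(px[1]-m['cy'])/m['fy'],1]);d/=np.linalg.norm(d)
        P=np.eye(3)-np.outer(d,d);A.append(P);b.append(P@c)
    return np.linalg.solve(sum(A),sum(b))
def togo(X,yaw):
    "shift and turn in tool axes to put grasp point at X, tool y along world yaw+90"
    s=robot.read_state();R=Ro.from_rotvec(s['orientation']).as_matrix()
    a=yaw+np.pi/2; best=None
    for k in(1,-1):
        y=k*np.array([np.cos(a),np.sin(a),0]);z=np.array([0,0,-1.]);T=np.c_[np.cross(y,z),y,z]
        rv=np.degrees(Ro.from_matrix(R.T@T).as_rotvec())
        if best is None or np.linalg.norm(rv)<np.linalg.norm(best):best=rv
    d=R.T@(np.array(X)+[0,0,-robot.grip_depth]-s['tool_pos'])
    return np.round(d*1000,1),np.round(best,2),s['q'][5]
E
python3 - <<'E'
from h import *
C={}
for c,(x0,x1,y0,y1) in dict(top=(338,360,214,236),side=(280,306,200,222)).items():
    im=cv2.imread(f'pics/{c}0.png')[y0:y1,x0:x1].max(2)
    m=im<75;ys,xs=np.where(m);C[c]=(xs.mean()+x0,ys.mean()+y0);print(c,C[c],m.sum(),xs.min()+x0,xs.max()+x0,ys.min()+y0,ys.max()+y0)
    print(ray(c,C[c],.132))
print(tri(C['top'],C['side']))
o=robot.outline_of('top','cover')
# cover corners: fit yaw via roof corners, z=.11
cs=[(304,214),(382,198),(392,242),(313,259)]
W=[ray('top',c,.11) for c in cs];print(np.round(W,4).tolist(),np.mean(W,0))
s=[(266,196),(315,192),(323,246),(275,251)]
W=[ray('side',c,.11) for c in s];print(np.round(W,4).tolist(),np.mean(W,0))
print('blackbox',tri((294,122),(152,270)),tri((355,116),(163,212)),tri((359,171),(226,212)))
K=tri(C['top'],C['side']);print(togo([K[0],K[1],.25],.19))
for n in('tinner_tin','cutters_red','flux_bottle','eraser_mint'):
    o=robot.outline_of('top',n)[:1]
    if o:print(n,ray('top',o[0]['pixel'],.01),o[0]['conf'])
E
```

```text
top (np.float64(348.57954545454544), np.float64(224.1818181818182)) 88 344 353 219 229
[0.57488669 0.12315337 0.132     ]
side (np.float64(291.6034482758621), np.float64(211.55172413793105)) 174 286 297 204 220
[0.57340559 0.12308509 0.132     ]
[0.5741076  0.12317898 0.1322117 ]
[[0.6023, 0.2212, 0.11], [0.6384, 0.0463, 0.11], [0.5386, 0.0261, 0.11], [0.5011, 0.2012, 0.11]] [0.57008545 0.12369945 0.11      ]
[[0.6348, 0.0461, 0.11], [0.535, 0.0286, 0.11], [0.5107, 0.1933, 0.11], [0.5961, 0.21, 0.11]] [0.5691362  0.11949049 0.11      ]
blackbox [0.8202603  0.24440375 0.08812398] [0.83211562 0.10455578 0.10850395] [0.70522524 0.09699771 0.10575067]
(array([-498.7, -290. ,  -12.6]), array([-1.000e-02, -0.000e+00, -3.064e+01]), np.float64(-0.08539763529021575))
tinner_tin [0.5345089  0.27147799 0.01      ] 0.83
cutters_red [0.33208    0.30015914 0.01      ] 0.78
flux_bottle [0.72748316 0.31218587 0.01      ] 0.57
eraser_mint [ 0.61070753 -0.01450075  0.01      ] 0.67
```

Call:
carry_out([
  [0, 0, -60, 0, 0, 0],
  [0, 0, -120, 0, 0, 0],
  [-50, -29, -130, 0, 0, -5],
  [-100, -58, -130, 0, 0, -9],
  [-150, -87, -130, 0, 0, -13],
  [-200, -116, -130, 0, 0, -17],
  [-250, -145, -130, 0, 0, -21],
  [-300, -174, -130, 0, 0, -25],
  [-350, -203, -130, 0, 0, -28],
  [-400, -232, -130, 0, 0, -31.2],
  [-450, -261, -110, 0, 0, -31.2],
  [-498, -290, -60, 0, 0, -31.2],
])

```text
t: 2.15
tool_pos: [0.5451, 0.1576, 0.6194]
orientation: [-0.313, 3.124, 0.0]
force: [0.3, 1.6, -0.7]
opening: 0.0928
gripper_force: 0.0
```

I gave the shifts in mm instead of m; the limits clamped them harmlessly. I'll recompute in m from here.

```bash
python3 - <<'E'
from h import *
print(robot.read_state()['q'],togo([.574,.123,.21],.20))
E
```

```text
[ 1.91093859e-01  3.15057641e-01  5.15274651e-01  1.45329502e-04
  2.30937233e+00 -1.57959017e+00] (array([-20.6, -39.7, 428.3]), array([ 0.01,  0.11, -0.  ]), np.float64(-1.5795901722516055))
```

Call:
carry_out([
  [-0.005, -0.01, 0.05, 0, 0, 0],
  [-0.01, -0.02, 0.1, 0, 0, 0],
  [-0.015, -0.03, 0.15, 0, 0, 0],
  [-0.02, -0.04, 0.2, 0, 0, 0],
  [-0.0206, -0.0397, 0.25, 0, 0, 0],
  [-0.0206, -0.0397, 0.3, 0, 0, 0],
  [-0.0206, -0.0397, 0.35, 0, 0, 0],
  [-0.0206, -0.0397, 0.4, 0, 0, 0],
  [-0.0206, -0.0397, 0.428, 0, 0.1, 0],
  [-0.0206, -0.0397, 0.428, 0, 0.1, 0],
  [-0.0206, -0.0397, 0.428, 0, 0.1, 0],
])

```text
t: 3.52
tool_pos: [0.5733, 0.1246, 0.1921]
orientation: [-0.313, 3.126, -0.0]
force: [1.2, 0.1, 0.5]
opening: 0.0933
gripper_force: 0.0
```

```bash
python3 - <<'E'
from h import *
print(robot.read_state()['tool_pos'],togo([.574,.123,.134],.20))
a=snap('top','t1.png');b=snap('side','s1.png')
cv2.imwrite('pics/c1.png',np.hstack([cv2.resize(a[130:330,250:450],(400,400)),cv2.resize(b[120:320,200:400],(400,400))])[:,:,::-1])
E
```

```text
[0.57326166 0.12462425 0.1920866 ] (array([-0.4, -1.7, 76.9]), array([-0.01,  0.02, -0.01]), np.float64(-1.6437379031651127))
```

View pics/c1.png

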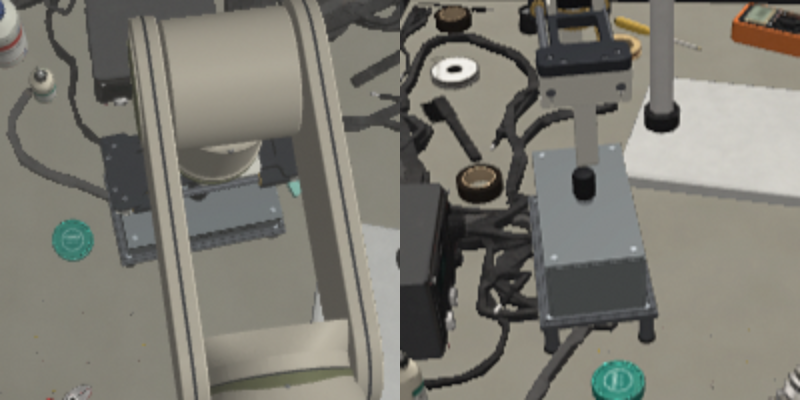

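```bash
python3 - <<'E'
from h import *
for X in([.564,.17,.192],[.582,.079,.192],[.574,.124,.192],[.574,.123,.132]):
    p=proj('side',X);print(p,(p-[200,120])*2+[400,0])
print(Ro.from_rotvec(robot.read_state()['orientation']).as_matrix().round(3))
E
```

```text
[292.61900458 201.26699338] [585.23800916 162.53398676]
[287.6436849  171.76156707] [575.28736979 103.52313414]
[289.50861309 185.75315395] [579.01722618 131.50630791]
[291.2955984  211.51662855] [582.59119681 183.03325711]
[[-0.98  -0.198  0.002]
 [-0.198  0.98   0.   ]
 [-0.002 -0.    -1.   ]]
```

Call:
carry_out([
  [0, -0.0017, 0.025, 0, 0, 0],
  [0, -0.0017, 0.05, 0, 0, 0],
  [0, -0.0017, 0.068, 0, 0, 0],
  [0, -0.0017, 0.076, 0, 0, 0],
  [0, -0.0017, 0.076, 0, 0, 0],
  [0, -0.0017, 0.076, 0, 0, 0],
])

```text
t: 4.38
tool_pos: [0.5734, 0.1229, 0.1155]
orientation: [-0.313, 3.126, -0.0]
force: [-0.1, 0.7, -0.2]
opening: 0.0928
gripper_force: 0.0
```

Call:
carry_out([
  [0, 0, 0, 0, 0, 0],
  [0, 0, 0, 0, 0, 0],
  [0, 0, 0, 0, 0, 0],
  [0, 0, 0, 0, 0, 0],
  [0, 0, 0, 0, 0, 0],
  [0, 0, 0, 0, 0, 0],
  [0, 0, 0, 0, 0, 0],
  [0, 0, 0, 0, 0, 0],
], jaw=255, force=25)

```text
t: 5.38
tool_pos: [0.573, 0.121, 0.1144]
orientation: [0.312, -3.125, 0.005]
force: [1.4, -8.4, -0.4]
opening: 0.0216
gripper_force: 25.0
```

Call:
carry_out([
  [0, -0.002, 0, 0, 0, 0],
  [0, -0.003, 0, 0, 0, 0],
  [0, -0.003, -0.002, 0, 0, 0],
  [0, -0.003, -0.005, 0, 0, 0],
  [0, -0.003, -0.01, 0, 0, 0],
  [0, -0.003, -0.015, 0, 0, 0],
])

```text
t: 6.12
tool_pos: [0.5735, 0.1195, 0.1299]
orientation: [0.313, -3.125, 0.001]
force: [-0.7, -0.0, -2.4]
opening: 0.0215
gripper_force: 25.0
```

Call:
carry_out([
  [0, 0, -0.02, 0, 0, 0],
  [0, 0, -0.045, 0, 0, 0],
  [0, 0, -0.065, 0, 0, 0],
  [0, 0, -0.075, 0, 0, 0],
  [0.02, 0.006, -0.075, 0, 0, 1.5],
  [0.045, 0.014, -0.075, 0, 0, 3.5],
  [0.07, 0.022, -0.075, 0, 0, 5.5],
  [0.095, 0.03, -0.075, 0, 0, 7.5],
  [0.12, 0.037, -0.075, 0, 0, 9.5],
  [0.14, 0.043, -0.075, 0, 0, 11],
  [0.1474, 0.0456, -0.075, 0, 0, 11.4],
  [0.1474, 0.0456, -0.075, 0, 0, 11.4],
])

```text
t: 7.62
tool_pos: [0.42, 0.1354, 0.2047]
orientation: [0.002, -3.141, 0.001]
force: [0.9, -0.6, -3.2]
opening: 0.0215
gripper_force: 25.0
```

```bash
python3 - <<'E'
from h import *
s=robot.read_state();print(s['tool_pos'],s['force'],s['opening'],togo([.42,.135,.09],0.))
a=snap('top','t2.png');b=snap('side','s2.png')
cv2.imwrite('pics/c2.png',np.hstack([cv2.resize(a[150:350,250:450],(400,400)),cv2.resize(b[120:320,200:400],(400,400))])[:,:,::-1])
E
```

```text
[0.4199542  0.13540566 0.20471299] [ 0.91466169 -0.58009445 -3.24846496] 0.02151925052789378 (array([ -0.2,  -0.4, 133.5]), array([-0.02, -0.06,  0.08]), np.float64(-1.3764921844278901))
```

View pics/c2.png

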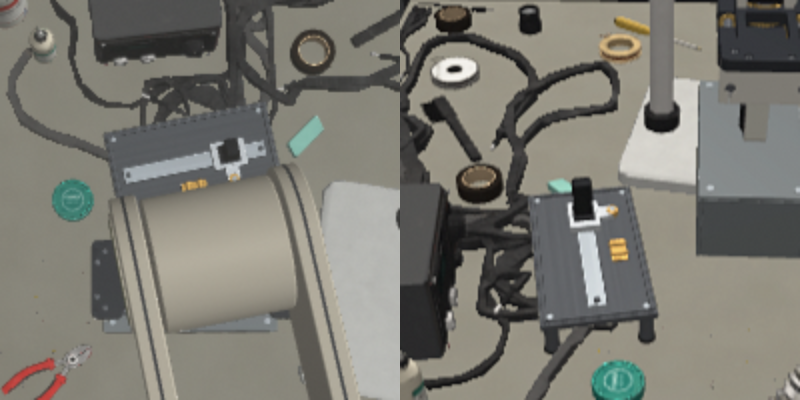

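Call:
carry_out([
  [0, 0, 0.03, 0, 0, 0],
  [0, 0, 0.065, 0, 0, 0],
  [0, 0, 0.095, 0, 0, 0],
  [0, 0, 0.115, 0, 0, 0],
  [0, 0, 0.125, 0, 0, 0],
  [0, 0, 0.128, 0, 0, 0],
  [0, 0, 0.13, 0, 0, 0],
  [0, 0, 0.131, 0, 0, 0],
  [0, 0, 0.132, 0, 0, 0],
  [0, 0, 0.132, 0, 0, 0],
])

```text
t: 8.98
tool_pos: [0.4198, 0.1354, 0.0727]
orientation: [0.001, -3.14, 0.0]
force: [-0.4, 0.2, -2.8]
opening: 0.0214
gripper_force: 25.0
```

```bash
python3 - <<'E'
from h import *
s=robot.read_state();print(s['tool_pos'],s['force'],s['wrist_torque'])
for c in('top','side'):
    robot.read_camera(c)
    for n in('index_block','handle','stage','notch'):
        for o in robot.outline_of(c,n)[:1]:
            ys,xs=np.where(o['pixels']);print(c,n,o['conf'],o['pixel'],len(xs),xs.min(),xs.max(),ys.min(),ys.max())
            if n=='index_block':print(ray(c,o['pixel'],.0475))
E
```

```text
[0.41976804 0.13535463 0.07274853] [-0.35641814  0.22911038 -2.82649922] [ 0.01936385  0.04978541 -0.01812753]
top handle 0.68 [366.4, 224.6] 274 355 372 218 239
top stage 0.92 [346.2, 228.9] 3819 302 392 201 261
top notch 0.59 [349.2, 244.7] 88 341 353 240 248
side index_block 0.47 [307.1, 241.3] 86 305 313 239 249
[0.54721723 0.11237466 0.0475    ]
side handle 0.58 [292.2, 225.0] 413 283 308 208 235
side stage 0.66 [293.8, 253.2] 3995 264 328 208 296
```

Still hanging ~2 mm up; lower by 1 mm steps.

Call:
carry_out([
  [0, 0, 0.001, 0, 0, 0],
  [0, 0, 0.002, 0, 0, 0],
  [0, 0, 0.0025, 0, 0, 0],
  [0, 0, 0.003, 0, 0, 0],
  [0, 0, 0.003, 0, 0, 0],
])

```text
t: 10.1
tool_pos: [0.4197, 0.1354, 0.0702]
orientation: [0.001, -3.14, 0.001]
force: [-4.2, -1.1, 7.1]
opening: 0.0215
gripper_force: 25.0
```

Call:
carry_out([
  [0, 0, -0.0008, 0, 0, 0],
  [0, 0, -0.0008, 0, 0, 0],
])

```text
t: 10.35
tool_pos: [0.4196, 0.1353, 0.0702]
orientation: [0.001, -3.14, 0.0]
force: [-0.5, 0.5, -1.2]
opening: 0.0214
gripper_force: 25.0
```

Call:
carry_out([
  [0, 0, 0, 0, 0, 0],
  [0, 0, 0, 0, 0, 0],
  [0, 0, 0, 0, 0, 0],
  [0, 0, 0, 0, 0, 0],
  [0, 0, 0, 0, 0, 0],
  [0, 0, -0.005, 0, 0, 0],
  [0, 0, -0.02, 0, 0, 0],
  [0, 0, -0.06, 0, 0, 0],
  [0, 0, -0.11, 0, 0, 0],
  [0, 0, -0.16, 0, 0, 0],
  [0, 0, -0.18, 0, 0, 0],
  [0, 0, -0.18, 0, 0, 0],
], jaw=0)

```text
t: 11.85
tool_pos: [0.4209, 0.1356, 0.2521]
orientation: [-0.001, 3.14, 0.0]
force: [-0.0, 0.0, -0.6]
opening: 0.0928
gripper_force: 0.0
```

```bash
python3 - <<'E'
from h import *
s=robot.read_state();print(s['tool_pos'],s['opening'],s['q'])
a=snap('top','t3.png');b=snap('side','s3.png')
cv2.imwrite('pics/c3.png',np.hstack([cv2.resize(a[190:310,280:400],(400,400),interpolation=3),cv2.resize(b[180:340,220:380],(400,400),interpolation=3)])[:,:,::-1])
E
```

```text
[0.42086811 0.1355771  0.25205085] 0.09275777554087056 [ 1.95614127e-01 -3.22387538e-01  1.85184565e+00 -3.25220263e-05
  1.61037737e+00 -1.37596394e+00]
```

View pics/c3.png

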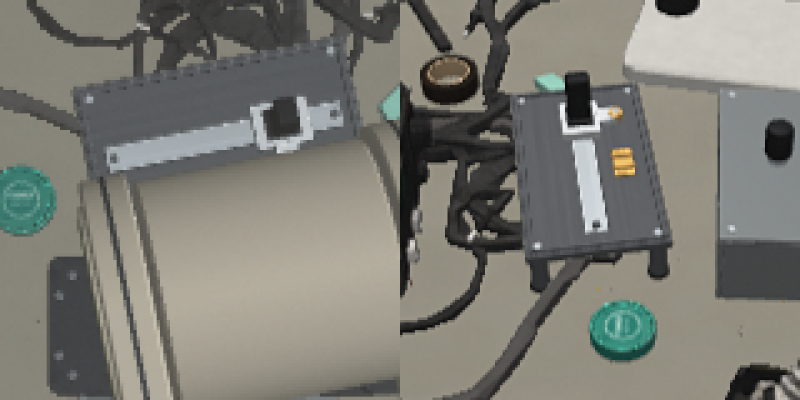

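```bash
python3 - <<'E'
from h import *
def cen(fn,box,f):
    x0,x1,y0,y1=box;im=cv2.imread('pics/'+fn)[y0:y1,x0:x1].astype(int);m=f(im).astype(np.uint8)
    n,l,st,c=cv2.connectedComponentsWithStats(m);k=1+st[1:,4].argmax();print(fn,c[k]+[x0,y0],st[k]);return c[k]+[x0,y0]
br=lambda im:(im[...,2]-im[...,0]>50)
dk=lambda im:(im.max(2)<48)
bt=cen('t2.png',(335,358,235,250),br); bs=cen('s3.png',(303,318,235,254),br)
print('block',tri(bt,bs),ray('top',bt,.046),ray('side',bs,.046))
ht=cen('t3.png',(358,372,214,235),dk); hs=cen('s3.png',(284,299,206,230),dk)
print('handle',tri(ht,hs),ray('top',ht,.09),ray('side',hs,.086))
# plate corner screws / rail ends, z .044
g=lambda c,p:ray(c,p,.044)
T=lambda u,v:(280+u*.3,190+v*.3); S=lambda u,v:(220+(u-400)*.4,180+v*.4)
for nm,c,a,b in(('toplong','top',T(90,99),T(336,50)),('side R','side',S(637,88),S(668,240)),('side L','side',S(512,97),S(528,250)),('side near','side',S(537,246),S(661,238)),('side far','side',S(520,99),S(632,91))):
    d=g(c,a)-g(c,b);print(nm,g(c,a)[:2],g(c,b)[:2],np.degrees(np.arctan2(d[1],d[0])),np.linalg.norm(d))
E
```

```text
t2.png [346.60416667 242.27083333] [ 6  5 13  6 48]
s3.png [308.80898876 244.3258427 ] [ 1  4 10 12 89]
block [0.54503896 0.12373698 0.05009478] [0.54786012 0.12340854 0.046     ] [0.5432712  0.11970989 0.046     ]
t3.png [362.33333333 226.16666667] [ 3  8  5  8 18]
s3.png [290.72972973 219.41081081] [  2   3  11  21 185]
handle [0.57991447 0.08928825 0.08476696] [0.57797737 0.08973303 0.09      ] [0.58069437 0.0905708  0.086     ]
toplong [0.60202228 0.21581571] [0.63688513 0.04169752] 101.32233834939348 0.17757410272798854
side R [0.536933   0.02305289] [0.50265894 0.20479453] -79.32020761914644 0.18494521929046057
side L [0.64419251 0.03946435] [0.60713006 0.21947617] -78.36600245998964 0.18378759538117842
side near [0.6008788  0.21508551] [0.50803092 0.20292091] 7.464174400000197 0.09364137275105984
side far [0.63690367 0.04191727] [0.5410226  0.02735728] 8.634663212348146 0.09698026737671347
```

```bash
python3 - <<'E'
from h import *
print(togo([.5795,.09,.16],.195))
E
```

```text
(array([-160.6,  -45.3,  107. ]), array([ -0.02,  -0.22, -11.13]), np.float64(-1.3759981985278746))
```

Call:
carry_out([
  [-0.03, -0.008, 0, 0, 0, -2],
  [-0.065, -0.018, 0, 0, 0, -5],
  [-0.1, -0.028, 0.01, 0, 0, -8],
  [-0.135, -0.038, 0.03, 0, 0, -10],
  [-0.155, -0.044, 0.06, 0, 0, -11.1],
  [-0.1606, -0.0453, 0.09, 0, 0, -11.1],
  [-0.1606, -0.0453, 0.107, 0, -0.1, -11.1],
  [-0.1606, -0.0453, 0.107, 0, -0.1, -11.1],
  [-0.1606, -0.0453, 0.107, 0, -0.1, -11.1],
])

```text
t: 13.08
tool_pos: [0.5806, 0.0904, 0.1441]
orientation: [-0.305, 3.126, -0.0]
force: [-0.3, -0.8, 0.6]
opening: 0.0927
gripper_force: 0.0
```

```bash
python3 - <<'E'
from h import *
print(togo([.5795,.09,.087],.195))
a=snap('top','t4.png');b=snap('side','s4.png')
cv2.imwrite('pics/c4.png',np.hstack([cv2.resize(a[180:380,260:460],(400,400),interpolation=3),cv2.resize(b[140:300,220:380],(400,400),interpolation=3)])[:,:,::-1])
E
```

```text
(array([ 1.2, -0.2, 75.9]), array([-0.02,  0.06, -0.01]), np.float64(-1.6982531056106713))
```

View pics/c4.png

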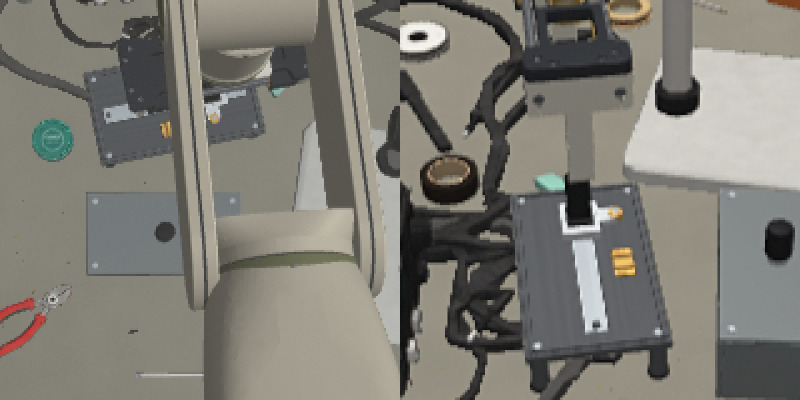

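Call:
carry_out([
  [0.0012, 0, 0.025, 0, 0, 0],
  [0.0012, 0, 0.05, 0, 0, 0],
  [0.0012, 0, 0.068, 0, 0, 0],
  [0.0012, 0, 0.0755, 0, 0, 0],
  [0.0012, 0, 0.0755, 0, 0, 0],
  [0.0012, 0, 0.0755, 0, 0, 0],
])

```text
t: 13.92
tool_pos: [0.58, 0.09, 0.0687]
orientation: [-0.305, 3.125, -0.0]
force: [-0.1, -0.1, -0.2]
opening: 0.0931
gripper_force: 0.0
```

Call:
carry_out([
  [0, 0, 0, 0, 0, 0],
  [0, 0, 0, 0, 0, 0],
  [0, 0, 0, 0, 0, 0],
  [0, 0, 0, 0, 0, 0],
  [0, 0, 0, 0, 0, 0],
  [0, 0, 0, 0, 0, 0],
  [0, 0, 0, 0, 0, 0],
  [0, 0, 0, 0, 0, 0],
], jaw=255, force=25)

```text
t: 14.92
tool_pos: [0.5792, 0.0897, 0.0675]
orientation: [0.305, -3.127, 0.001]
force: [0.8, -1.6, 0.6]
opening: 0.0176
gripper_force: 0.5
```

```bash
python3 - <<'E'
from h import *
s=robot.read_state();R=Ro.from_rotvec(s['orientation']).as_matrix()
print('F tool',R.T@s['force'],s['opening'],s['tool_pos']); print(togo([.5745,.128,.087],.195))
E
```

```text
F tool [-0.50085761 -1.70546581 -0.60589409] 0.017634643137375113 [0.57918169 0.08974659 0.06751487]
(array([-2.8, 38.4, -0.7]), array([-0.03, -0.01, -0.03]), np.float64(-1.6985789762324623))
```

Call:
carry_out([
  [0, 0, 0, 0, 0, 0],
  [0, 0, 0, 0, 0, 0],
  [0, 0.004, 0, 0, 0, 0],
  [0, 0.008, 0, 0, 0, 0],
  [0, 0.012, 0, 0, 0, 0],
  [0, 0.016, 0, 0, 0, 0],
  [0, 0.02, 0, 0, 0, 0],
  [0, 0.02, 0, 0, 0, 0],
])

```text
t: 15.92
tool_pos: [0.5751, 0.1102, 0.0676]
orientation: [0.306, -3.126, -0.001]
force: [-2.4, -0.1, 0.6]
opening: 0.016
gripper_force: 25.0
```

```bash
cat > st.py <<'E'
from h import *
s=robot.read_state();R=Ro.from_rotvec(s['orientation']).as_matrix()
print('F tool',R.T@s['force'],s['opening'],s['gripper_force'],s['tool_pos'],s['wrist_torque']); print(togo([.5745,.128,.087],.195))
E
python3 st.py
```

```text
F tool [ 2.34599508  0.3131939  -0.62465043] 0.016037840192169046 24.995729327201843 [0.57511475 0.11017014 0.06755488] [0.15407331 0.3187019  0.16350396]
(array([-2.9, 17.6, -0.6]), array([ 0.02, -0.01, -0.  ]), np.float64(-1.6643501812618515))
```

Call:
carry_out([
  [0, 0.003, 0, 0, 0, 0],
  [0, 0.006, 0, 0, 0, 0],
  [0, 0.008, 0, 0, 0, 0],
  [0, 0.008, 0, 0, 0, 0],
])

```text
t: 16.42
tool_pos: [0.5739, 0.1159, 0.0675]
orientation: [0.304, -3.127, 0.004]
force: [-1.0, -8.5, 1.0]
opening: 0.0157
gripper_force: 25.0
```

```bash
python3 st.py
```

```text
F tool [ 2.67148488 -8.15280207 -0.98959411] 0.015664770908292328 25.002845227718353 [0.57394128 0.11594496 0.06753525] [-1.160967    0.22273826  0.15581797]
(array([-2.9, 11.7, -0.7]), array([-0.14, -0.02, -0.05]), np.float64(-1.6506368229789876))
```

Call:
carry_out([
  [0, 0.002, 0, 0, 0, 0],
  [0, 0.004, 0, 0, 0, 0],
  [0, 0.004, 0, 0, 0, 0],
])

```text
t: 16.8
tool_pos: [0.5728, 0.1218, 0.0675]
orientation: [0.305, -3.126, -0.001]
force: [-2.8, 0.5, 1.9]
opening: 0.016
gripper_force: 25.0
```

```bash
python3 st.py
```

```text
F tool [ 2.62403785  1.04105881 -1.92095011] 0.015999579100221595 24.9965500831604 [0.5727926  0.1217604  0.06753224] [0.10162341 0.58945296 0.11081744]
(array([-2.9,  5.8, -0.7]), array([ 0.03, -0.02, -0.03]), np.float64(-1.6438920994503086))
```

Call:
carry_out([
  [0, 0.001, 0, 0, 0, 0],
  [0, 0.002, 0, 0, 0, 0],
  [0, 0.002, 0, 0, 0, 0],
])

```text
t: 17.18
tool_pos: [0.5724, 0.1237, 0.0676]
orientation: [0.305, -3.126, -0.001]
force: [-4.0, 0.5, 2.9]
opening: 0.0159
gripper_force: 25.0
```

```bash
python3 st.py
```

```text
F tool [ 3.78751139  1.30036844 -2.87265054] 0.015916572710333515 24.996030628681183 [0.57239359 0.12373293 0.06755035] [0.08032628 0.76338538 0.0886067 ]
(array([-2.9,  3.8, -0.6]), array([ 0.02, -0.02, -0.01]), np.float64(-1.640553137576492))
```

Call:
carry_out([
  [0, 0.001, 0, 0, 0, 0],
  [0, 0.002, 0, 0, 0, 0],
  [0, 0.002, 0, 0, 0, 0],
])

```text
t: 17.55
tool_pos: [0.5721, 0.1253, 0.0675]
orientation: [0.305, -3.126, 0.0]
force: [-4.6, -1.2, 3.0]
opening: 0.0159
gripper_force: 25.0
```

```bash
cat >>st.py <<'E'
import sys
snap('top','t9.png');b=snap('side','s9.png')
E
python3 st.py
```

```text
F tool [ 4.78720559 -0.26914064 -3.0307515 ] 0.01589958834513113 24.99703735113144 [0.57208605 0.12527894 0.06752957] [-0.04311873  0.87612067  0.11686148]
(array([-2.9,  2.2, -0.7]), array([-0.01, -0.02, -0.03]), np.float64(-1.6371279136590542))
```

Call:
carry_out([
  [0.0005, 0.0005, 0, 0, 0, 0],
  [0.001, 0.001, 0, 0, 0, 0],
  [0.001, 0.001, 0, 0, 0, 0],
  [0.001, 0.001, 0, 0, 0, 0],
])

```text
t: 18.15
tool_pos: [0.5718, 0.1261, 0.0676]
orientation: [-0.305, 3.125, -0.0]
force: [5.8, -0.1, -5.7]
opening: 0.0159
gripper_force: 25.0
```

```bash
python3 st.py; python3 - <<'E'
import cv2
b=cv2.imread('pics/s9.png');t=cv2.imread('pics/t9.png')
import numpy as np
cv2.imwrite('pics/c5.png',np.hstack([cv2.resize(t[200:280,290:370],(400,400),interpolation=3),cv2.resize(b[205:285,260:340],(400,400),interpolation=3)]))
E
```

```text
F tool [-5.65471351 -1.21262823  5.70092626] 0.015920967765886643 24.99606102705002 [0.57178152 0.12614772 0.06757549] [ 0.10895173 -0.8489099   0.14276275]
(array([-3. ,  1.3, -0.6]), array([-0.01,  0.09, -0.03]), np.float64(-1.6356054119151688))
```

View pics/c5.png

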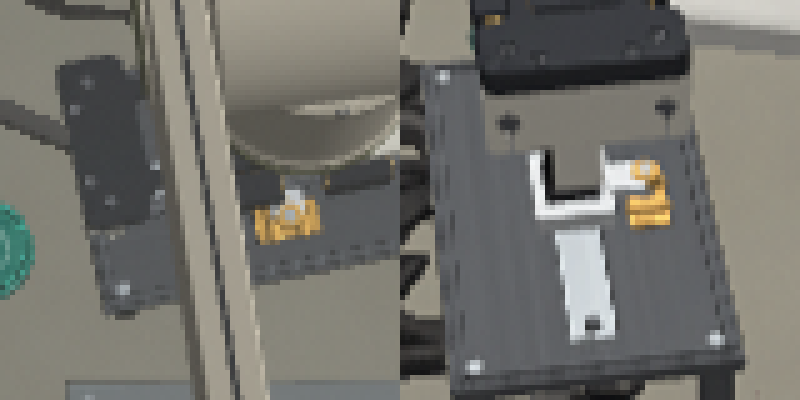

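Call:
carry_out([
  [-0.0005, 0.0005, 0, 0, 0, 0],
  [-0.0005, 0.001, 0, 0, 0, 0],
  [-0.0005, 0.001, 0, 0, 0, 0],
  [-0.0005, 0.001, 0, 0, 0, 0],
])

```text
t: 18.75
tool_pos: [0.5715, 0.1272, 0.0676]
orientation: [-0.305, 3.126, -0.0]
force: [5.1, 0.3, -5.3]
opening: 0.0156
gripper_force: 25.0
```

```bash
python3 st.py
```

```text
F tool [-5.07437551 -0.74163431  5.25712406] 0.015601172111093872 24.995954632759094 [0.57151922 0.12719918 0.06756301] [ 0.11359434 -0.76414373  0.13607729]
(array([-3.1,  0.2, -0.6]), array([-0.01,  0.02, -0.03]), np.float64(-1.6337901294360515))
```

Call:
carry_out([
  [0, 0.0005, 0, 0, 0, 0],
  [0, 0.001, 0, 0, 0, 0],
  [0, 0.001, 0, 0, 0, 0],
  [0, 0.001, 0, 0, 0, 0],
])

```text
t: 19.35
tool_pos: [0.5713, 0.1282, 0.0676]
orientation: [-0.305, 3.126, -0.0]
force: [5.1, 0.7, -4.9]
opening: 0.016
gripper_force: 25.0
```

```bash
python3 st.py
```

```text
F tool [-5.12257127 -0.34570727  4.9115496 ] 0.016042627200479432 24.995866119861603 [0.57134369 0.12815493 0.06757014] [ 0.0879766  -0.82693644  0.16445593]
(array([-3.1, -0.8, -0.6]), array([-0.01,  0.02, -0.03]), np.float64(-1.6320985690673522))
```

Call:
carry_out([
  [0, -0.0005, 0, 0, 0, 0],
  [0, -0.001, 0, 0, 0, 0],
  [0, -0.001, 0, 0, 0, 0],
  [0, -0.001, 0, 0, 0, 0],
])

```text
t: 19.95
tool_pos: [0.5715, 0.1275, 0.0676]
orientation: [-0.305, 3.126, 0.0]
force: [4.9, 1.9, -5.6]
opening: 0.0161
gripper_force: 25.0
```

```bash
python3 st.py
```

```text
F tool [-5.17793209  0.90517308  5.62224223] 0.01612749143132834 24.995757937431335 [0.57149803 0.12745541 0.06756034] [ 0.29352274 -0.85433368  0.12397111]
(array([-3.1, -0. , -0.6]), array([ 0.01,  0.02, -0.02]), np.float64(-1.633815909254651))
```

Call:
carry_out([
  [0, -0.0005, 0, 0, 0, 0],
  [0, -0.001, 0, 0, 0, 0],
  [0, -0.001, 0, 0, 0, 0],
  [0, -0.001, 0, 0, 0, 0],
])

```text
t: 20.55
tool_pos: [0.5717, 0.1265, 0.0676]
orientation: [-0.305, 3.126, 0.001]
force: [5.0, 2.2, -5.3]
opening: 0.0158
gripper_force: 25.0
```

```bash
python3 st.py
```

```text
F tool [-5.32555187  1.17347879  5.30358363] 0.01580865211470609 24.99578297138214 [0.57170942 0.12651666 0.06756085] [ 0.3108134  -0.8357639   0.13598623]
(array([-3. ,  0.9, -0.6]), array([ 0.02,  0.03, -0.02]), np.float64(-1.635548054163084))
```

Call:
carry_out([
  [0, 0.001, 0, 0, 0, 0],
  [0, 0.002, 0, 0, 0, 0],
  [0, 0.0027, 0, 0, 0, 0],
  [0, 0.0027, 0, 0, 0, 0],
  [0, 0.0027, 0, 0, 0, 0],
])

```text
t: 21.28
tool_pos: [0.5713, 0.1287, 0.0676]
orientation: [-0.305, 3.126, -0.001]
force: [4.7, -0.6, -5.2]
opening: 0.0158
gripper_force: 25.0
```

```bash
python3 st.py
```

```text
F tool [-4.47973144 -1.44592004  5.20449362] 0.015829426445929978 24.99653935432434 [0.57129864 0.12865082 0.06760628] [ 0.0081172  -0.86496688  0.09604667]
(array([-3. , -1.3, -0.6]), array([-0.03,  0.03, -0.03]), np.float64(-1.630880182580086))
```

Call:
carry_out([
  [0, 0.0005, 0, 0, 0, 0],
  [0, 0.001, 0, 0, 0, 0],
  [0, 0.001, 0, 0, 0, 0],
  [0, 0.001, 0, 0, 0, 0],
])

```text
t: 21.88
tool_pos: [0.5712, 0.129, 0.0676]
orientation: [-0.305, 3.126, -0.002]
force: [5.6, -3.7, -5.3]
opening: 0.0161
gripper_force: 25.0
```

```bash
python3 st.py
```

```text
F tool [-4.77108308 -4.66888008  5.28085775] 0.016106383993327793 24.997984170913696 [0.57119941 0.12901793 0.0675777 ] [-0.37102938 -0.92068834  0.1849465 ]
(array([-3. , -1.6, -0.6]), array([-0.07,  0.02, -0.04]), np.float64(-1.629250592678287))
```

Call:
carry_out([
  [-0.0003, -0.001, 0, 0, 0, 0],
  [-0.0006, -0.002, 0, 0, 0, 0],
  [-0.0006, -0.003, 0, 0, 0, 0],
  [-0.0006, -0.004, 0, 0, 0, 0],
  [-0.0006, -0.004, 0, 0, 0, 0],
  [-0.0006, -0.004, 0, 0, 0, 0],
])

```text
t: 22.72
tool_pos: [0.5719, 0.1259, 0.0675]
orientation: [0.305, -3.126, 0.0]
force: [-1.1, 1.2, 1.3]
opening: 0.016
gripper_force: 25.0
```

```bash
python3 st.py
```

```text
F tool [ 0.8345576   1.42087631 -1.32503075] 0.015973007549662743 24.996822774410248 [0.57191297 0.12589556 0.06753412] [0.12971007 0.22697773 0.10856701]
(array([-2.9,  1.6, -0.7]), array([-0.01, -0.04, -0.03]), np.float64(-1.6359433751212755))
```

Call:
carry_out([
  [0, -0.0005, 0, 0, 0, 0],
  [0, -0.001, 0, 0, 0, 0],
  [0, -0.001, 0, 0, 0, 0],
  [0, -0.001, 0, 0, 0, 0],
])

```text
t: 23.32
tool_pos: [0.5721, 0.125, 0.0675]
orientation: [0.305, -3.126, 0.0]
force: [-5.1, 0.2, 2.7]
opening: 0.0161
gripper_force: 25.0
```

```bash
python3 st.py
```

```text
F tool [ 4.99322397  1.22071262 -2.66466715] 0.016125685783015556 24.996838867664337 [0.57214712 0.12500166 0.06753786] [0.1405542  0.86619986 0.14394381]
(array([-2.9,  2.5, -0.7]), array([-0.  , -0.03, -0.03]), np.float64(-1.6376448419639502))
```

Call:
carry_out([
  [0, -0.0005, 0, 0, 0, 0],
  [0, -0.001, 0, 0, 0, 0],
  [0, -0.001, 0, 0, 0, 0],
  [0, -0.001, 0, 0, 0, 0],
])

```text
t: 23.92
tool_pos: [0.5722, 0.1246, 0.0676]
orientation: [0.305, -3.126, -0.001]
force: [-5.8, 3.1, 2.2]
opening: 0.016
gripper_force: 25.0
```

```bash
python3 st.py
```

```text
F tool [ 5.08638912  4.19346743 -2.22971746] 0.016033510813517147 24.995740056037903 [0.57223579 0.12462637 0.06755012] [0.50256225 0.95711091 0.09927724]
(array([-2.9,  2.9, -0.6]), array([ 0.04, -0.03, -0.02]), np.float64(-1.6393298221567298))
```

Call:
carry_out([
  [0.0003, 0.001, 0, 0, 0, 0],
  [0.0003, 0.002, 0, 0, 0, 0],
  [0.0003, 0.003, 0, 0, 0, 0],
  [0.0003, 0.0032, 0, 0, 0, 0],
  [0.0003, 0.0032, 0, 0, 0, 0],
  [0.0003, 0.0032, 0, 0, 0, 0],
])

```text
t: 24.78
tool_pos: [0.5717, 0.127, 0.0676]
orientation: [-0.305, 3.127, -0.0]
force: [-2.6, -1.2, 0.3]
opening: 0.016
gripper_force: 25.0
```

```bash
python3 st.py
```

```text
F tool [ 2.74729838 -0.63371431 -0.26150138] 0.01604069753555003 24.997124075889587 [0.57172457 0.12701458 0.06755623] [-0.19821527  0.49693404  0.10577253]
(array([-2.9,  0.4, -0.6]), array([-0.01,  0.  , -0.03]), np.float64(-1.6339788847434153))
```

Call:
carry_out([
  [0, 0, 0, 0, 0, 0],
  [0, 0, 0, 0, 0, 0],
  [0, 0, 0, 0, 0, 0],
  [0, 0, 0, 0, 0, 0],
])

```text
t: 25.38
tool_pos: [0.5717, 0.1271, 0.0675]
orientation: [-0.305, 3.127, -0.0]
force: [-2.0, -2.0, -0.2]
opening: 0.0158
gripper_force: 25.0
```

```bash
python3 st.py; python3 -c "
from plant import robot
print(robot.close_job())"
```

```text
F tool [ 2.32175543 -1.55582554  0.23654927] 0.015787799079928014 24.996804893016815 [0.5716858  0.12707831 0.06753776] [-0.21920137  0.42253216  0.0839916 ]
(array([-2.9,  0.4, -0.7]), array([-0.01, -0.  , -0.03]), np.float64(-1.6339052478168812))
the job is handed in; nothing more can be done
None
```

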